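Shim the gap of a leaning test cell

TASK

Find by trial which of the three grip-tabbed spacers fills the gap of the leaning test cell snugly (the one that goes in and keeps the red telltale flag deflected once you let go), and leave it pushed fully home in the slot. Return any other spacer upright to a free slot of the white rack. Do not force a spacer that is too thick, and leave the amber bottle and the petri dishes where they stand.

Things in the scene. Friction and masses are not known exactly. Their poses are not given: they have to be found in the camera images.
- cell_frame: Fixed upright base of the leaning test-cell frame: dark base plate 190 (x) x 170 (y) x 10 mm high, centred at y = -15 mm. Origin on the worktop. It stands at varying places, turned up to 0.25 rad about the vertical.
- cell_slot: Grey block with the open slot, fixed on that base (origin 50 mm above the base's). Its frame leans 35 degrees: z, along which a spacer is drawn out, points up and to the base's -y. Origin: on the slot floor, mid-width, on the flat upper cheek (y = 0). Slot 65 mm wide (x), 61 mm deep (z). Block 168 mm in x, y -48 to +23 mm, nothing above z = 62 mm.
- slot_mouth (a point): Point on the upper cheek's plane at the mouth (y = 0, z = 61 mm in the slot's frame). The gap runs from the upper cheek (y = 0) to a lower plate at y = -gap, fixed in one of three unreported settings: 1.6 mm more than one of the three spacers' thickness. Both are bevelled 45 degrees over the last 5 mm, so the mouth is 10 mm wider than the gap.
- telltale (a joint): Sprung rocker in the upper cheek, red flag (26 x 22 mm) outside at y = 43 to 65, z = 46 mm. Its nose stands 3.5 mm into the slot, 24 mm above its floor, and yields to about 1 N. Rad: 0 at rest; a snug spacer, let go and lying on the lower plate, turns it to about 0.08 (flag swings towards the mouth); a too thin one leaves 0 once let go.
- spacer_rack: Fixed white rack, 92 (x) x 200 (y) mm, floor 8 mm above the worktop (origin at the underside's centre). Three slots, at y = -62, 0 and +62 mm, each 26 mm wide in y and 66 mm in x; the walls reach 38 mm above the worktop. It stands at varying places, turned up to 0.25 rad.
- spacer_thin: Loose spacer, about 100 g: grey plate 15 mm thick (its y), 60 mm wide (x), 80 mm high (z), with a blue grip tab on top, 16 mm thick (y), 34 mm wide (x), from z = 80 to 120 mm. Origin at the centre of its underside. Starts upright in one of the rack's slots, its axes along the rack's.
- spacer_middle: Loose spacer, about 100 g: grey plate 18 mm thick (its y), 60 mm wide (x), 80 mm high (z), with a yellow grip tab on top, 16 mm thick (y), 34 mm wide (x), from z = 80 to 120 mm. Origin at the centre of its underside. Starts upright in one of the rack's slots, its axes along the rack's.
- spacer_thick: Loose spacer, about 100 g: grey plate 21 mm thick (its y), 60 mm wide (x), 80 mm high (z), with a red grip tab on top, 16 mm thick (y), 34 mm wide (x), from z = 80 to 120 mm. Origin at the centre of its underside. Starts upright in one of the rack's slots, its axes along the rack's.
- amber_bottle: The amber reagent bottle with black cap, 62 mm across, 126 mm high; origin at the centre of its underside. Bystander, loose.
- petri_dishes: Clear stack of petri dishes, 69 mm across, 48 mm high; origin at the centre of its underside. Bystander, loose.
Mind the look-alikes: they are no part of the job. Leave any black or green look-alike of the spacer_middle alone.

How it is judged (in metres and radians):
At the end, for the whole second after the job is handed in: One spacer in the slot: underside within 4 mm of its floor, 6 mm of mid-width, 4 to 16 mm below the upper cheek, 0.12 rad of its direction; telltale over 0.045 rad. The other two upright (0.2 rad) in rack slots (4 to 13 mm high, within 20 mm in x, 15 mm in y of a slot's middle), all at rest (value of joint telltale above 0.045 rad and ((z of spacer_thin in the frame of cell_slot between -0.004 and 0.004 m and x of spacer_thin in the frame of cell_slot between -0.006 and 0.006 m and y of spacer_thin in the frame of cell_slot between -0.016 and -0.004 m and angle between the z axis of spacer_thin and the z axis of cell_slot, either way round below 0.12 rad and linear speed of each of spacer_thin, spacer_middle, spacer_thick below 0.02 m/s and z of spacer_middle in the frame of spacer_rack between 0.004 and 0.013 m and x of spacer_middle in the frame of spacer_rack between -0.02 and 0.02 m and (y of spacer_middle in the frame of spacer_rack between -0.077 and -0.047 m or y of spacer_middle in the frame of spacer_rack between -0.015 and 0.015 m or y of spacer_middle in the frame of spacer_rack between 0.047 and 0.077 m) and angle between each of spacer_middle, spacer_thick's own z axis and vertical below 0.2 rad and z of spacer_thick in the frame of spacer_rack between 0.004 and 0.013 m and x of spacer_thick in the frame of spacer_rack between -0.02 and 0.02 m and (y of spacer_thick in the frame of spacer_rack between -0.077 and -0.047 m or y of spacer_thick in the frame of spacer_rack between -0.015 and 0.015 m or y of spacer_thick in the frame of spacer_rack between 0.047 and 0.077 m)) or (z of spacer_thin in the frame of spacer_rack between 0.004 and 0.013 m and x of spacer_thin in the frame of spacer_rack between -0.02 and 0.02 m and (y of spacer_thin in the frame of spacer_rack between -0.077 and -0.047 m or y of spacer_thin in the frame of spacer_rack between -0.015 and 0.015 m or y of spacer_thin in the frame of spacer_rack between 0.047 and 0.077 m) and angle between each of spacer_thin, spacer_thick's own z axis and vertical below 0.2 rad and linear speed of each of spacer_thin, spacer_middle, spacer_thick below 0.02 m/s and z of spacer_middle in the frame of cell_slot between -0.004 and 0.004 m and x of spacer_middle in the frame of cell_slot between -0.006 and 0.006 m and y of spacer_middle in the frame of cell_slot between -0.016 and -0.004 m and angle between the z axis of spacer_middle and the z axis of cell_slot, either way round below 0.12 rad and z of spacer_thick in the frame of spacer_rack between 0.004 and 0.013 m and x of spacer_thick in the frame of spacer_rack between -0.02 and 0.02 m and (y of spacer_thick in the frame of spacer_rack between -0.077 and -0.047 m or y of spacer_thick in the frame of spacer_rack between -0.015 and 0.015 m or y of spacer_thick in the frame of spacer_rack between 0.047 and 0.077 m)) or (z of spacer_thin in the frame of spacer_rack between 0.004 and 0.013 m and x of spacer_thin in the frame of spacer_rack between -0.02 and 0.02 m and (y of spacer_thin in the frame of spacer_rack between -0.077 and -0.047 m or y of spacer_thin in the frame of spacer_rack between -0.015 and 0.015 m or y of spacer_thin in the frame of spacer_rack between 0.047 and 0.077 m) and angle between each of spacer_thin, spacer_middle's own z axis and vertical below 0.2 rad and linear speed of each of spacer_thin, spacer_middle, spacer_thick below 0.02 m/s and z of spacer_middle in the frame of spacer_rack between 0.004 and 0.013 m and x of spacer_middle in the frame of spacer_rack between -0.02 and 0.02 m and (y of spacer_middle in the frame of spacer_rack between -0.077 and -0.047 m or y of spacer_middle in the frame of spacer_rack between -0.015 and 0.015 m or y of spacer_middle in the frame of spacer_rack between 0.047 and 0.077 m) and z of spacer_thick in the frame of cell_slot between -0.004 and 0.004 m and x of spacer_thick in the frame of cell_slot between -0.006 and 0.006 m and y of spacer_thick in the frame of cell_slot between -0.016 and -0.004 m and angle between the z axis of spacer_thick and the z axis of cell_slot, either way round below 0.12 rad))); the robot touches nothing.
It fails at once if a bystander (bottle or dishes) is shifted by more than 30 mm or tipped (distance of any of amber_bottle, petri_dishes from where it was at the start of the episode above 0.03 m or angle between any of amber_bottle, petri_dishes's own z axis and vertical above 0.4 rad).
It fails at once if the test cell is pressed with more than 60 N (contact force between cell_frame and anything else above 60 N).
It also fails if it takes over 70 s, if anything falls off the work surface, if the arm or the gripper's body presses on something with over 40 N, if the wrist force passes 120 N, or if a joint passes its speed limit or range.

ROBOT

A 6-joint arm with a two-finger parallel gripper is mounted at the origin on the work surface; the furniture and walls round the work are solid. World frame = base frame: x ahead of the robot, y to its left, z up, the work surface at z = 0. Lengths are in mm, angles in degrees, forces in N, time in s.
With the tool pointing down it reaches from about 300 to 850 mm from the base axis. Payload 4.2 kg.
Tool frame: the origin (TCP) lies on the centre line of the jaws, within the pads' length; the fingertips stand 11 mm ahead of it and the grasp point (between the pads) lies 8 mm behind it; z points along the fingers, y is the line along which they close (so a half turn about z gives the same grasp; the last joint's range is limited). The gripper opens to 91 mm and grips with 3 to 60 N. Pads are 32 mm wide; open, the fingers measure 118 mm over their backs; the gripper's body (76 mm by 178 mm) begins 60 mm behind the grasp point.
Start: joints at [-77.636, 18.312, 89.639, -0, 72.044, -1.146], TCP at [134.334, -559.106, 199.376] pointing down, gripper open.
Joint ranges: [-177.97, 177.97], [-48.28, 115.42], [12.27, 149.76], [-77.06, 257.06], [2.81, 150.46], [-146.56, 146.56]. Speed limits (degrees/s): [147.25, 147.25, 180, 180, 180, 180].

INTERFACE

Orientations are given as [roll, pitch, yaw] about the fixed x, y, z axes, in that order (R = Rz(yaw) Ry(pitch) Rx(roll)).
In Python, from workcell import env, grab_frame, camera_model, models gives the robot as it stands.
- The arm moves only by the shell command python3 -m crank 'ROWS' [FORCE]. ROWS is text: rows parted by semicolons, each of 7 numbers parted by spaces: the closure, from -1 (fully open) to 1 (shut), so that 0 is half open, then the shift along the tool's x, y, z in mm, then the turn, a rotation vector about the tool's x, y, z in degrees. A call has 1 to 10 rows; each row shifts and turns the commanded pose from where the row before left it, along the tool's axes as they then stand; what a row does not reach is not made up. A row lasts 1/8 s, in which the tool goes at most 62.5 mm and 10.7 degrees, less where a joint would pass 70% of its speed; a pose out of reach is approached as far as the arm can. A call is refused whole if a number of a shift passes 62.5 or a number of a turn 10.7, either way. A call with a gripper value outside its range is refused whole. The fingers move at their own pace and stop on an object; FORCE is the grip in N (left out, the last holds). Time passes only in rows, so rows that do not move let the fingers close. It gives the time, the measured TCP pose, the force, the opening and the grip force at its end, in the units of the state.
- env.state(): the state, without advancing time (a new reading comes with each control period).
- grab_frame(name): name is "scene" or "top"; returns the picture (400x640x3 uint8, blue, green, red); there is no depth.
- camera_model(name): a dict with "K" (3x3 intrinsics, pixels), "k1" (the pictures are not rectified: a ray, as slopes to the right and down, at radius r is drawn at 1 + k1 r^2 times it, then the intrinsics apply), "R" (3x3) and "t" (3): a world point X has camera coordinates R X + t. Camera axes: x right, y down, z forward; pixel columns grow to the right and rows downward; lengths in mm; the calibration is good to about 2 mm. A picture is of the moment at which its call begins. camera_model takes no time and is no camera call.
- env.job_done(): hands the job in; it is judged then, once.
Trained networks look in the newest picture that a camera, given by its name, has taken for a name from the list of things; names that differ only in an ending like _2 or _b are one class to them, and where a whole thing is asked for, a point or a joint stands for the part that bears it (a point fixed in the world has none). Each returns a list of dicts, best first, with "p" (0 to 1); they miss things now and then, are a little off and sometimes report something else, mostly with a low value. They report only what shows in the picture. A call takes as long as a camera call. They do not tell look-alikes from the thing itself.
- models.search_frame(name, camera): "point" ([x, y, z] in mm, in world coordinates, good to about 4 mm: the middle of the surface that is visible of it).
The state is a dict: "time_s": time; "qpos": joint angles; "qvel": joint speeds; "effort": joint torques, N m; "ee_pos": TCP position; "ee_rot": TCP orientation; "force": force on the tool from outside, world axes, zero at the start; "torque": the same for the moment, N m; "gripper_width": finger opening in mm; "gripper_force": force on a finger pad.
Only numpy, scipy, OpenCV 4.12 (cv2) and the standard library are available. Lean on these libraries where they do the work, as an engineer would, in place of code of your own. Each camera call takes 0.05 s, during which the arm holds its last target. There are 200 camera calls.

## Working session

There is one attempt and no reset: what is moved stays moved. The work goes in short steps, Python scripts to look and compute and a shell command to move; the robot and the scene stay as the last step left them, time stands still between calls to the robot, and variables do not carry over. Pictures are saved under pics/ and viewed, at most 10 in all, crops included, and the job is handed in when it is done.

```bash
mkdir -p pics; ls; python3 - <<'E'
from workcell import env, grab_frame, camera_model, models
import cv2,numpy as np
for c in("scene","top"):
    im=grab_frame(c); cv2.imwrite(f"pics/{c}0.png",im)
    m=camera_model(c); R=np.array(m["R"]);t=np.array(m["t"]); print(c,m["K"],m["k1"],(-R.T@t).round(),R.round(3).tolist())
    for n in("spacer_thin","spacer_middle","spacer_thick","spacer_rack","cell_slot","cell_frame","telltale","amber_bottle","petri_dishes"):
        print(n,[(np.round(d["point"]).tolist(),round(d["p"],2)) for d in models.search_frame(n,c)])
print(env.state())
E
```

```text
pics
scene [[425.7696518    0.         322.38515881]
 [  0.         425.7696518  198.85750559]
 [  0.           0.           1.        ]] -0.10245979244182252 [1331. -657.  634.] [[0.635, 0.772, -0.013], [0.347, -0.301, -0.888], [-0.69, 0.56, -0.459]]
spacer_thin [([519.0, -302.0, 75.0], 0.92)]
spacer_middle [([412.0, -78.0, 56.0], 0.88), ([663.0, -286.0, 62.0], 0.79), ([503.0, -246.0, 74.0], 0.56)]
spacer_thick [([490.0, -185.0, 82.0], 0.83), ([507.0, -250.0, 76.0], 0.15)]
spacer_rack [([519.0, -284.0, 18.0], 0.75)]
cell_slot [([610.0, 108.0, 89.0], 0.88)]
cell_frame [([617.0, 101.0, 28.0], 0.69)]
telltale [([620.0, 98.0, 30.0], 0.58), ([579.0, 164.0, 120.0], 0.38)]
amber_bottle [([597.0, 316.0, 67.0], 0.56)]
petri_dishes [([660.0, -55.0, 42.0], 0.74)]
top [[373.85072132   0.         319.36468496]
 [  0.         373.85072132 200.71714013]
 [  0.           0.           1.        ]] -0.06143656462494592 [ 354.   -0. 1116.] [[-0.025, -1.0, 0.002], [-0.986, 0.024, -0.167], [0.167, -0.006, -0.986]]
spacer_thin [([579.0, 161.0, 120.0], 0.75), ([507.0, -295.0, 88.0], 0.52), ([488.0, -239.0
[... 492 characters left out ...]
, -41.0, 44.0], 0.8)]
{'time_s': 1.0, 'qpos': array([-7.76358199e+01,  1.83110289e+01,  8.96386836e+01,  1.39413130e-04,
        7.20444786e+01, -1.14976015e+00]), 'qvel': array([-0.00020329, -0.0089078 , -0.05299921, -0.05848835,  0.10530279,
       -0.0239416 ]), 'effort': array([-6.44014744e-04, -4.12364388e+01, -2.32235974e+01,  7.26379571e-02,
        3.75641487e-02,  6.21260398e-06]), 'ee_pos': array([ 134.33471978, -559.10503428,  199.3868136 ]), 'ee_rot': array([ 1.79994190e+02, -1.60426070e-05,  1.35138973e+01]), 'force': array([ 0.15755686, -0.34154118,  0.08605583]), 'torque': array([-0.00793608,  0.00954814,  0.01417611]), 'gripper_force': 0.0, 'gripper_width': 91.22860410131172}
```

View pics/scene0.png

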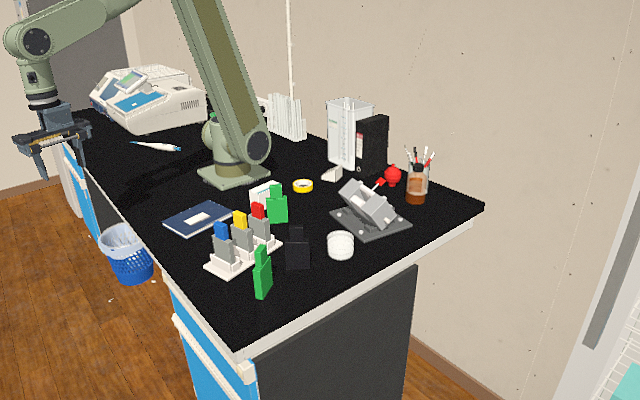

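View pics/top0.png

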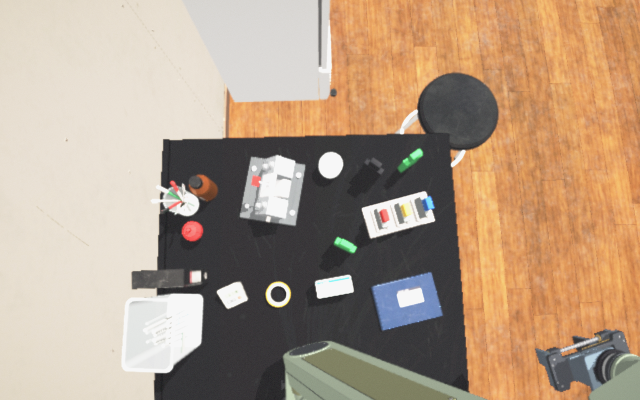

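The scene shows the cell at about (370,205), its flag at (380,182), and the rack at (243,255). The blue, yellow and red tabs are at (221,228), (240,219) and (258,210). Candidates for spacer_middle are yellow in the rack (240,219), black (297,250), and green at (262,272) and (277,205). Only the yellow-tabbed one in the white rack fits. Next I'll confirm this in an enlarged crop.

```bash
python3 - <<'E'
import cv2,numpy as np
a=cv2.imread("pics/top0.png");b=cv2.imread("pics/scene0.png")
f=lambda im,x,y:cv2.resize(im[y:y+60,x:x+80],(400,300),interpolation=cv2.INTER_CUBIC)
g=lambda im,x,y:cv2.resize(im[y:y+75,x:x+100],(400,300),interpolation=cv2.INTER_CUBIC)
cv2.imwrite("pics/crop1.png",np.vstack([np.hstack([g(a,222,152),f(a,358,185)]),np.hstack([g(b,322,168),g(b,195,200)])]))
E
```

```text
(no output)
```

View pics/crop1.png

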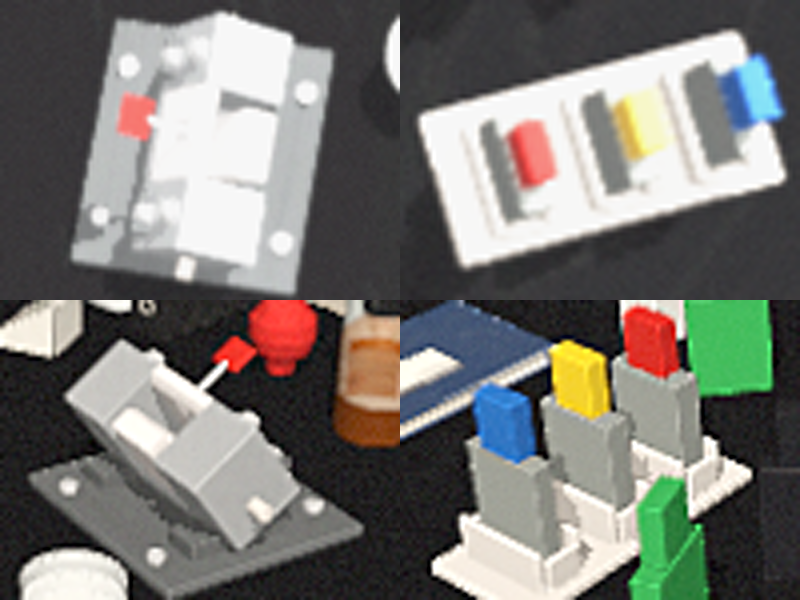

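```bash
cat > h.py <<'E'
import numpy as np, cv2
from scipy.optimize import least_squares
from scipy.spatial.transform import Rotation as Ro
from workcell import env, grab_frame, camera_model, models
CM={c:camera_model(c) for c in("scene","top")}
def proj(c,X):
    m=CM[c];p=np.asarray(X,float)@np.array(m["R"]).T+np.array(m["t"]);s=p[...,:2]/p[...,2:]
    s=s*(1+m["k1"]*(s**2).sum(-1,keepdims=True));K=np.array(m["K"])
    return s*[K[0,0],K[1,1]]+K[:2,2]
L=np.radians(35)
def slotpt(P): # slot frame -> base frame
    x,y,z=np.asarray(P,float).T
    return np.c_[x,y*np.cos(L)-z*np.sin(L),50+y*np.sin(L)+z*np.cos(L)]
def place(p,P): return np.asarray(P,float)@Ro.from_euler('z',p[2]).as_matrix().T+[p[0],p[1],0]
def fit(obs,x0,loss="soft_l1"):
    f=lambda p:np.concatenate([(proj(c,place(p,[P]))[0]-uv) for c,P,uv in obs])
    r=least_squares(f,x0,loss=loss,x_scale=[10,10,.1]);return r.x,f(r.x).reshape(-1,2)
def rel(target,rotm=None):
    """shift/rotvec in the current tool frame to a target pos (mm) / rotation"""
    s=env.state();R=Ro.from_euler('xyz',s["ee_rot"],degrees=True)
    d=R.inv().apply(np.array(target)-s["ee_pos"])
    w=(R.inv()*rotm).as_rotvec(degrees=True) if rotm is not None else None
    return d.round(1),None if w is None else w.round(1)
E
python3 - <<'E'
from h import *
top=lambda u,v:(u/4+222,v/4+152)
sc=lambda u,v:(u/4+322,(v-300)/4+168)
o=[("top",(95,70,10),top(115,18)),("top",(95,-100,10),top(333,50)),("top",(-95,-100,10),top(298,293)),("top",(-95,70,10),top(72,262)),
("scene",(-95,-100,10),sc(28,478)),("scene",(95,70,10),sc(363,527)),("scene",(95,-100,10),sc(168,592))]
S=lambda P:tuple(slotpt([P])[0])
o+=[("scene",S(P),sc(*q)) for P,q in [((-84,23,62),(120,340)),((-84,-48,62),(67,395)),((84,23,62),(300,490)),((84,-48,62),(240,548))]]
p,r=fit(o,[575,125,-.1]);print("cell",p.round(3));print(r.round(1).tolist())
for c in("top","scene"):
  q,r=fit([k for k in o if k[0]==c],p);print(c,q.round(3))
rt=lambda u,v:((u-400)/5+358,v/5+185)
rs=lambda u,v:((u-400)/4+195,(v-300)/4+200)
o=[("top",(46,100,8),rt(418,112)),("top",(46,-100,8),rt(742,32)),("top",(-46,-100,8),rt(785,180)),("top",(-46,100,8),rt(462,268)),("scene",(-46,-100,8),rs(432,562)),("scene",(46,100,8),rs(752,475))]
o+=[("scene",(0,y,128),rs(*q)) for y,q in[(-62,(502,393)),(0,(579,350)),(62,(650,315))]]
p,r=fit(o,[490,-220,-.1]);print("rack",p.round(3));print(r.round(1).tolist())
for c in("top","scene"):
  q,r=fit([k for k in o if k[0]==c],p);print(c,q.round(3))
E
```

```text
cell [ 5.80783e+02  1.46418e+02 -1.58000e-01]
[[-0.2, -0.5], [0.1, -1.5], [-0.1, -0.8], [0.1, -0.6], [-0.8, -0.7], [0.6, -0.8], [0.9, 0.2], [1.9, -2.5], [-1.5, 0.6], [-7.7, -18.0], [-11.0, -13.6]]
top [ 5.78366e+02  1.46350e+02 -1.63000e-01]
scene [ 5.88015e+02  1.43737e+02 -1.41000e-01]
rack [ 4.95621e+02 -2.42147e+02  2.26000e-01]
[[0.3, -0.0], [-1.2, -0.2], [-0.8, -0.6], [-0.2, -1.5], [-0.8, -0.3], [0.3, -1.6], [-0.7, -0.1], [-0.5, 0.3], [-0.2, -0.5]]
top [ 4.94024e+02 -2.43531e+02  2.25000e-01]
scene [ 4.97637e+02 -2.42053e+02  2.28000e-01]
```

```bash
python3 - <<'E'
from h import *
p=[580,145.8,-.158]
x0,y0=(322,165),(235,148)
out=[]
for c,(ox,oy),w,h in(("scene",(325,165),92,75),("top",(236,150),75,75)):
    im=grab_frame(c); s=8 if c=="x" else 5
    a=cv2.resize(im[oy:oy+h,ox:ox+w],None,fx=s,fy=s,interpolation=cv2.INTER_CUBIC)
    a=cv2.convertScaleAbs(a,alpha=1.0 if c=="scene" else .9)
    def ln(P,col):
        q=proj(c,place(p,P));q=((q-[ox,oy]+.5)*s*16).astype(int)
        cv2.polylines(a,[q.reshape(-1,1,2)],False,col,1,cv2.LINE_AA,4)
    ln([(95,70,10),(95,-100,10),(-95,-100,10),(-95,70,10),(95,70,10)],(0,255,0))
    ln(slotpt([(84,23,62),(84,-48,62),(-84,-48,62),(-84,23,62),(84,23,62)]),(0,0,255))
    ln(slotpt([(84,23,62),(84,23,0),(84,-48,0),(84,-48,62)]),(0,160,255))
    ln(slotpt([(-32.5,5,61),(32.5,5,61),(32.5,-22,61),(-32.5,-22,61),(-32.5,5,61)]),(255,0,0))
    out.append(a)
cv2.imwrite("pics/ov1.png",np.hstack(out)[:, :800]); print(np.hstack(out).shape)
E
```

```text
(375, 835, 3)
```

View pics/ov1.png

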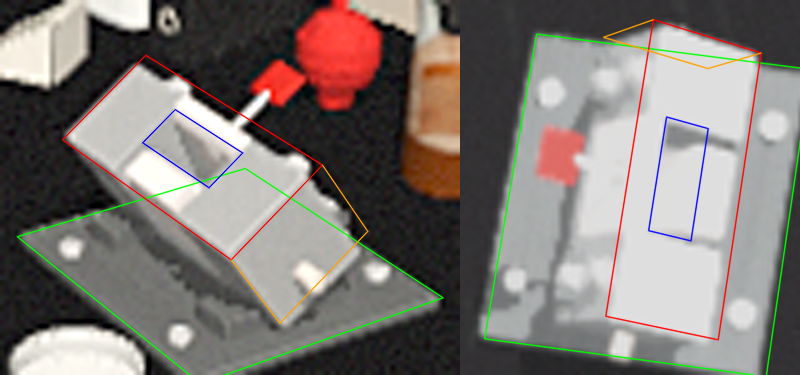

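The overlay matches the cell in both views, with the mouth outline on the opening. The rack fit agrees with the tab positions to about 2 mm. The crop shows the grey-plate, yellow-tab spacer in the middle rack slot. I'm approaching that one first.

```bash
python3 - <<'E'
from h import *
R=Ro.from_euler('xyz',[180,0,12.95],degrees=True)
print(rel([495.8,-242.5,190],R))
E
```

```text
(array([ 425.4, -223.4,    9.4]), array([ 0. , -0. ,  0.6]))
```

```bash
python3 -m crank '0.1 53 -28 0 0 0 0.6;0.1 53 -28 0 0 0 0;0.1 53 -28 0 0 0 0;0.1 53 -28 0 0 0 0;0.1 53 -28 0 0 0 0;0.1 53 -28 0 0 0 0;0.1 53 -28 0 0 0 0;0.1 54 -27 0 0 0 0;0.1 0 0 0 0 0 0;0.1 0 0 0 0 0 0' 20; python3 - <<'E'
from h import *
R=Ro.from_euler('xyz',[180,0,12.95],degrees=True)
print(rel([495.8,-242.5,103],R))
s=grab_frame("scene");t=grab_frame("top")
o=[cv2.resize(s[170:290,180:300],(400,400),interpolation=cv2.INTER_CUBIC),cv2.resize(t[150:270,340:460],(400,400),interpolation=cv2.INTER_CUBIC)]
cv2.imwrite("pics/pre.png",np.hstack(o))
E
```

```text
time_s: 2.35
ee_pos: [497.9, -246.4, 199.2]
ee_rot: [180.0, 0.1, 13.0]
force: [0.6, -0.2, 0.8]
gripper_width: 41.0
gripper_force: 0.0
(array([-1.1, -4.3, 96.2]), array([0. , 0.1, 0. ]))
```

View pics/pre.png

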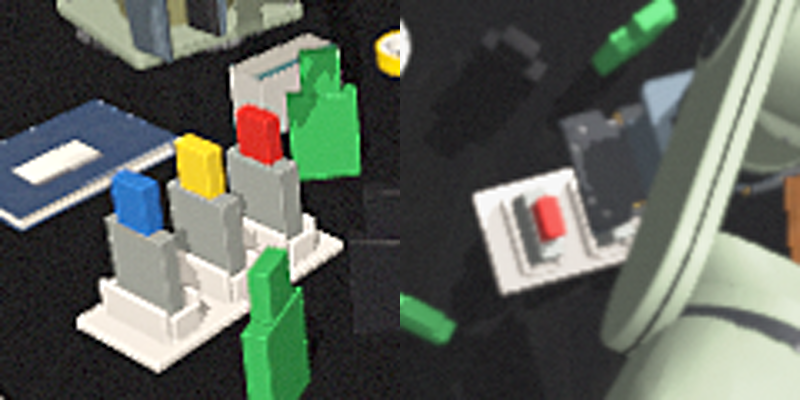

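The view shows the open fingers above the yellow tab, which is at (200,150) in the left panel. They straddle only that tab. I'll go down and grip.

```bash
python3 -m crank '0.1 -1 -4 20 0 0 0;0.1 0 0 30 0 0 0;0.1 0 0 30 0 0 0;0.1 0 0 15 0 0 0;0.1 0 0 0 0 0 0;1 0 0 0 0 0 0;1 0 0 0 0 0 0;1 0 0 0 0 0 0;1 0 0 0 0 0 0' 25
```

```text
time_s: 3.58
ee_pos: [497.0, -242.7, 105.2]
ee_rot: [180.0, -0.1, 12.9]
force: [-0.1, -0.0, 3.6]
gripper_width: 15.8
gripper_force: 25.0
```

```bash
cat >> h.py <<'E'
CELL=[580,145.8,-.158]; RACK=[495.8,-242.5,.226]
def slotR(): return Ro.from_euler('z',CELL[2])*Ro.from_rotvec([L,0,0])*Ro.from_euler('x',np.pi)
def slotW(P): return place(CELL,slotpt([P]))[0]
E
python3 -m crank '1 0 0 -5 0 0 0;1 0 0 -15 0 0 0;1 0 0 -40 0 0 0;1 0 0 -55 0 0 0;1 0 0 -50 0 0 0;1 0 0 -30 0 0 0;1 0 0 0 0 0 0'; python3 - <<'E'
from h import *
h=slotW((0,-10,91+97));print(h)
print(rel([h[0],h[1],h[2]+60],slotR()))
s=env.state();print(s["qpos"],s["gripper_width"])
E
```

```text
time_s: 4.45
ee_pos: [497.5, -243.2, 302.6]
ee_rot: [179.7, -0.3, 12.9]
force: [-0.2, 0.3, -1.2]
gripper_width: 15.8
gripper_force: 24.9
[561.74440256  31.22130947 198.26481996]
(array([ 123.7, -253.3,   43.9]), array([34.8,  6.4, 21.4]))
[-2.72339883e+01  1.35134107e+01  8.16789097e+01 -6.50958858e-03
  8.44226753e+01  4.98569000e+01] 15.763470130478769
```

```bash
python3 -m crank '1 15 -30 0 0 0 0;1 25 -51 0 0 0 0;1 25 -51 0 0 0 0;1 25 -51 0 0 0 0;1 24 -50 0 0 0 0;1 10 -20 0 0 0 7.3;1 0 0 0 0 0 7.3;1 0 0 0 0 0 7.3;1 0 0 0 0 0 0'; python3 -m crank '1 0 0 0 8.7 0 0;1 0 0 0 8.7 0 0;1 0 0 0 8.8 0 0;1 0 0 0 8.8 0 0;1 0 0 0 0 0 0;1 0 0 0 0 0 0'; python3 - <<'E'
from h import *
print(rel(slotW((0,-10,91+97)),slotR()), env.state()["qpos"])
E
```

```text
time_s: 5.58
ee_pos: [560.1, 31.7, 297.7]
ee_rot: [180.0, 0.2, -8.9]
force: [-0.3, 0.4, -0.9]
gripper_width: 15.9
gripper_force: 24.9
time_s: 6.32
ee_pos: [560.9, 31.8, 299.3]
ee_rot: [-145.1, -0.0, -8.9]
force: [0.6, 0.4, -0.6]
gripper_width: 15.6
gripper_force: 24.9
(array([ 0.9, 58.2, 82.6]), array([0.1, 0. , 0.1])) [-18.60810784  15.30131536  88.58403136  34.55858634  84.03581396
  74.17327612]
```

```bash
cat >> h.py <<'E'
def overlay(name,T=18,z0=97.0,crop=dict(scene=(310,130),top=(230,130))):
    s=env.state();Rt=Ro.from_euler('xyz',s["ee_rot"],degrees=True)
    out=[]
    for c,(ox,oy) in crop.items():
        im=grab_frame(c); k=4; a=cv2.resize(im[oy:oy+125,ox:ox+100],None,fx=k,fy=k,interpolation=cv2.INTER_CUBIC)
        def ln(P,col):
            q=((proj(c,P)-[ox,oy]+.5)*k*16).astype(int);cv2.polylines(a,[q.reshape(-1,1,2)],False,col,1,cv2.LINE_AA,4)
        ln(place(CELL,slotpt([(84,23,62),(84,-48,62),(-84,-48,62),(-84,23,62),(84,23,62)])),(0,0,255))
        ln(place(CELL,slotpt([(-32.5,5,61),(32.5,5,61),(32.5,-22,61),(-32.5,-22,61),(-32.5,5,61)])),(255,0,0))
        for y in(-T/2,T/2): # spacer plate: tool frame z from z0 (underside) to z0-80
            ln(Rt.apply([(-30,y,z0),(30,y,z0),(30,y,z0-80),(-30,y,z0-80),(-30,y,z0)])+s["ee_pos"],(0,255,0))
            ln(Rt.apply([(-17,y,z0-80),(-17,y,z0-120),(17,y,z0-120),(17,y,z0-80)])+s["ee_pos"],(0,255,255))
        out.append(a)
    cv2.imwrite(f"pics/{name}.png",np.hstack(out))
E
python3 -m crank '1 0 10 10 0 0 0;1 1 18 25 0 0 0;1 0 18 25 0 0 0;1 0 12 15 0 0 0;1 0 0 7 0 0 0;1 0 0 0 0 0 0;1 0 0 0 0 0 0'; python3 - <<'E'
from h import *
print(rel(slotW((0,-10,91+97)),slotR()));overlay("hov1")
E
```

```text
time_s: 7.2
ee_pos: [562.4, 31.1, 199.9]
ee_rot: [-145.0, -0.1, -9.0]
force: [0.2, -0.3, -0.1]
gripper_width: 15.9
gripper_force: 24.9
(array([-0.6,  0.9,  1.4]), array([ 0. , -0.1,  0.1]))
```

View pics/hov1.png

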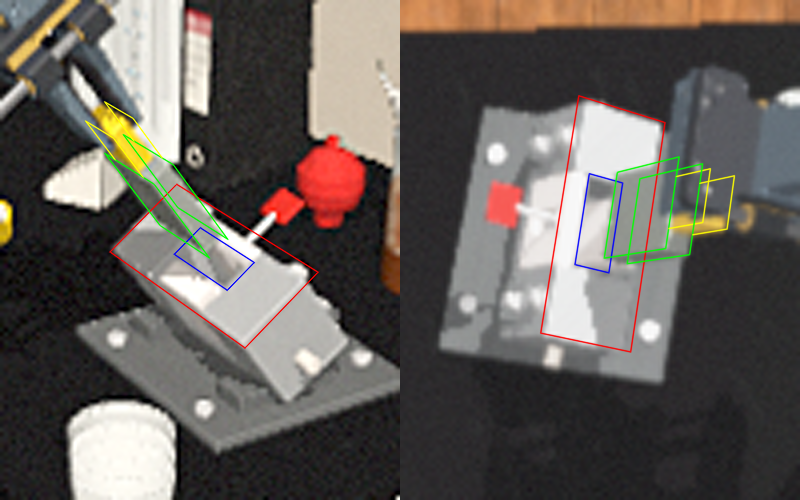

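```bash
python3 - <<'E'
from h import *
im=grab_frame("scene");ox,oy,k=325,148,8
a=cv2.resize(im[oy:oy+60,ox:ox+50],None,fx=k,fy=k,interpolation=cv2.INTER_CUBIC);b=a.copy()
s=env.state();Rt=Ro.from_euler('xyz',s["ee_rot"],degrees=True)
def ln(P,col):
    q=((proj("scene",P)-[ox,oy]+.5)*k*16).astype(int);cv2.polylines(b,[q.reshape(-1,1,2)],True,col,1,cv2.LINE_AA,4);print((q/16).round().astype(int).tolist())
for y in(-9,9): ln(Rt.apply([(-30,y,97),(30,y,97),(30,y,17),(-30,y,17)])+s["ee_pos"],(0,255,0))
ln(place(CELL,slotpt([(-32.5,5,61),(32.5,5,61),(32.5,-22,61),(-32.5,-22,61)])),(255,0,0))
cv2.imwrite("pics/hov2.png",np.hstack([a,b]))
E
```

```text
[[234, 271], [333, 334], [225, 185], [125, 125]]
[[198, 307], [297, 372], [186, 224], [88, 162]]
[[280, 311], [388, 380], [334, 436], [228, 364]]
```

View pics/hov2.png

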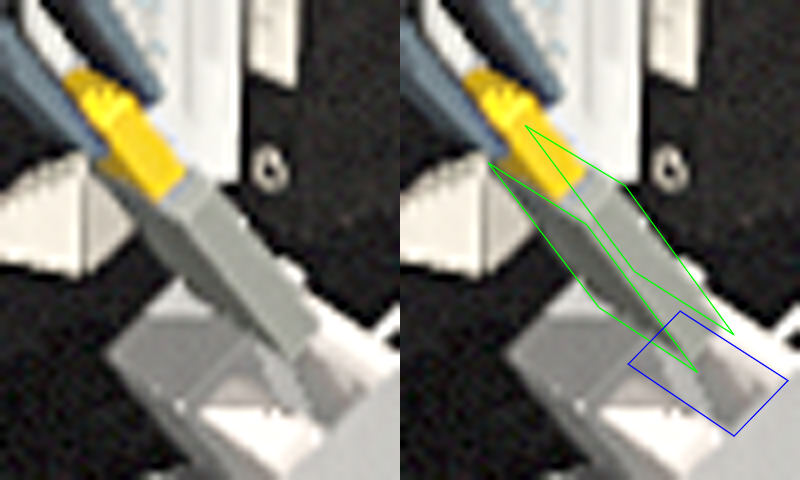

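```bash
python3 - <<'E'
from h import *
s=env.state();Rt=Ro.from_euler('xyz',s["ee_rot"],degrees=True)
im=grab_frame("top");hsv=cv2.cvtColor(im,cv2.COLOR_BGR2HSV)
m=cv2.inRange(hsv,(18,110,90),(35,255,255))[150:220,380:430] if 0 else cv2.inRange(hsv,(18,100,80),(35,255,255))
ys,xs=np.nonzero(m[160:200,290:330]);print("yellow",list(zip(xs+290,ys+160)))
for y in(-8,8):print(y,proj("top",Rt.apply([(-17,y,17),(17,y,17),(17,y,-23),(-17,y,-23)])+s["ee_pos"]).round(1).tolist(), proj("scene",Rt.apply([(17,y,17)])+s["ee_pos"]).round(1).tolist())
for y in(-9,9):print(y,proj("top",Rt.apply([(-30,y,97),(30,y,97),(30,y,17),(-30,y,17)])+s["ee_pos"]).round(1).tolist())
a=cv2.resize(im[155:215,270:320],None,fx=8,fy=8,interpolation=cv2.INTER_CUBIC)
cv2.imwrite("pics/top8.png",cv2.convertScaleAbs(a,alpha=.9))
E
```

```text
yellow [(np.int64(316), np.int64(181)), (np.int64(317), np.int64(181)), (np.int64(317), np.int64(182)), (np.int64(300), np.int64(183)), (np.int64(317), np.int64(183)), (np.int64(318), np.int64(183)), (np.int64(298), np.int64(184)), (np.int64(299), np.int64(184)), (np.int64(300), np.int64(184)), (np.int64(301), np.int64(184)), (np.int64(302), np.int64(184)), (np.int64(306), np.int64(184)), (np.int64(307), np.int64(184)), (np.int64(308), np.int64(184)), (np.int64(309), np.int64(184)), (np.int64(310), np.int64(184)), (np.int64(317), np.int64(184)), (np.int64(318), np.int64(184)), (np.int64(298), np.int64(185)), (np.int64(299), np.int64(185)), (np.int64(300), np.int64(185)), (np.int64(301), np.int64(185)), (np.int64(302), np.int64(185)), (np.int64(303), np.int64(185)), (np.int64(304), np.int64(185)), (np.int64(305), np.int64(185)), (np.int64(306), np.int64(185)), (np.int64(307), np.int64(185)), (np.int64(308), np.int64(185)), (np.int64(309), np.int64(185)), (np.int64(310), np.int64(185)), (np.int64(311), np.int64(185)), (np.int64(317), np.int64(185)), (np.int64(298), np.int64(186)), (np.
[... 847 characters left out ...]
int64(187)), (np.int64(309), np.int64(187)), (np.int64(310), np.int64(187)), (np.int64(316), np.int64(187)), (np.int64(301), np.int64(188)), (np.int64(302), np.int64(188)), (np.int64(303), np.int64(188)), (np.int64(304), np.int64(188)), (np.int64(305), np.int64(188)), (np.int64(306), np.int64(188)), (np.int64(307), np.int64(188)), (np.int64(308), np.int64(188)), (np.int64(309), np.int64(188))]
-8 [[297.0, 186.7], [298.9, 173.7], [307.4, 171.8], [305.5, 185.2]] [[349.5, 169.2]]
8 [[302.3, 188.1], [304.1, 175.2], [312.8, 173.4], [310.9, 186.7]] [[345.3, 173.5]]
-9 [[280.5, 194.1], [283.8, 172.6], [299.3, 168.7], [295.9, 191.7]]
9 [[286.3, 195.4], [289.5, 174.2], [305.1, 170.5], [301.9, 193.2]]
```

View pics/top8.png

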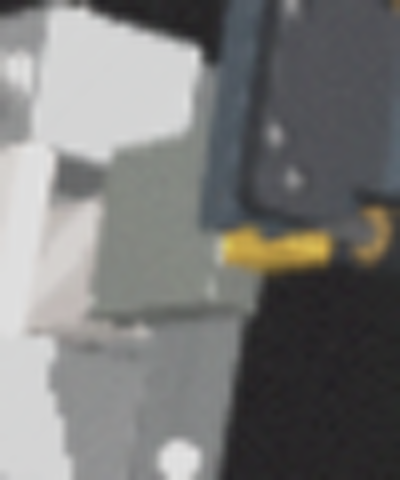

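The top8 picture shows the plate's lower-left corner at (281,194). That is within 0.5 px of the prediction, and it is lined up with the slot. Now a gentle trial insertion.

```bash
python3 -m crank '1 1.5 0 8 0 0 0;1 0 0 10 0 0 0;1 0 0 6 0 0 0;1 0 0 0 0 0 0'; python3 -m crank '1 0 0 4 0 0 0;1 0 0 4 0 0 0;1 0 0 0 0 0 0;1 0 0 0 0 0 0'; python3 - <<'E'
from h import *
s=env.state();Rt=Ro.from_euler('xyz',s["ee_rot"],degrees=True)
print(rel(slotW((0,-10,97)),slotR()),"tool F",Rt.inv().apply(s["force"]).round(1),"T",Rt.inv().apply(s["torque"]).round(2))
E
```

```text
time_s: 7.9
ee_pos: [565.0, 44.9, 178.5]
ee_rot: [-145.0, 0.1, -9.0]
force: [0.3, -0.1, -1.7]
gripper_width: 15.8
gripper_force: 24.9
time_s: 8.4
ee_pos: [566.1, 48.9, 172.7]
ee_rot: [-145.0, -0.0, -9.0]
force: [-0.1, 1.0, -0.0]
gripper_width: 15.8
gripper_force: 24.9
(array([-1.5,  0.2, 59.7]), array([0. , 0. , 0.1])) tool F [-0.2 -0.8  0.6] T [-0.48 -0.05  0.01]
```

```bash
cat > f.py <<'E'
from h import *
s=env.state();Rt=Ro.from_euler('xyz',s["ee_rot"],degrees=True)
print(*rel(slotW((0,-10,97)),slotR()),"F",Rt.inv().apply(s["force"]).round(1),"T",Rt.inv().apply(s["torque"]).round(2))
E
for i in 1; do python3 -m crank '1 0 0 3 0 0 0;1 0 0 0 0 0 0'|grep time; python3 f.py; python3 -m crank '1 0 0 3 0 0 0;1 0 0 0 0 0 0'|grep time; python3 f.py;  done
```

```text
time_s: 8.65
[-1.3  0.1 56.4] [0.  0.1 0. ] F [ 0.  -0.   0.3] T [-0.43  0.05 -0.  ]
time_s: 8.9
[-1.3  0.2 53.3] [0.  0.1 0. ] F [0.1 0.6 1.7] T [-0.43  0.01  0.05]
```

```bash
python3 -m crank '1 0 0 3 0 0 0;1 0 0 0 0 0 0'|grep time; python3 f.py; python3 -m crank '1 0 0 3 0 0 0;1 0 0 0 0 0 0'|grep time; python3 f.py;python3 -m crank '1 0 0 3 0 0 0;1 0 0 0 0 0 0'|grep time; python3 f.py
```

```text
time_s: 9.15
[-1.3  0.2 50.4] [0.  0.1 0. ] F [-0.3  1.3  0.9] T [-0.43 -0.   -0.01]
time_s: 9.4
[-1.3  0.2 47.4] [0.  0.1 0. ] F [0.9 1.3 0.1] T [-0.4   0.01  0.04]
time_s: 9.65
[-1.2  0.2 44.4] [0.  0.1 0. ] F [-0.3  0.7  1.1] T [-0.37 -0.    0.  ]
```

```bash
python3 -m crank '1 0 0 5 0 0 0;1 0 0 5 0 0 0;1 0 0 0 0 0 0'|grep time; python3 f.py; python3 -m crank '1 0 0 5 0 0 0;1 0 0 5 0 0 0;1 0 0 0 0 0 0'|grep time; python3 f.py;python3 -m crank '1 0 0 5 0 0 0;1 0 0 5 0 0 0;1 0 0 0 0 0 0'|grep time; python3 f.py
```

```text
time_s: 10.02
[-1.1  0.1 34.1] [0.  0.1 0. ] F [0.5 0.2 0.4] T [-0.4   0.02  0.  ]
time_s: 10.4
[-1.3 -0.2 24.2] [0.  0.1 0. ] F [-0.   1.4  1.2] T [-0.76  0.01  0.01]
time_s: 10.78
[-1.2 -0.1 14.1] [0.  0.1 0. ] F [-0.1  2.1  1.4] T [-0.87  0.03  0.06]
```

```bash
python3 -m crank '1 0 0 5 0 0 0;1 0 0 4 0 0 0;1 0 0 0 0 0 0'|grep time; python3 f.py; python3 -m crank '1 0 0 2 0 0 0;1 0 0 0 0 0 0'|grep time; python3 f.py;python3 -m crank '1 0 0 2 0 0 0;1 0 0 0 0 0 0'|grep time; python3 f.py
```

```text
time_s: 11.15
[-1.3  0.1  5.2] [0.  0.1 0. ] F [-0.2  1.8  1.5] T [-0.86  0.04 -0.01]
time_s: 11.4
[-1.5  0.2  3.5] [0.  0.  0.1] F [ 0.4  2.1 -0. ] T [-0.72 -0.05 -0.05]
time_s: 11.65
[-1.5  0.2  1.5] [0. 0. 0.] F [-0.1  1.   0.8] T [-0.7   0.12 -0.  ]
```

```bash
python3 -m crank '1 0 0 1.5 0 0 0;1 0 0 0 0 0 0'|grep time; python3 f.py; python3 -m crank '1 0 0 1.5 0 0 0;1 0 0 0 0 0 0'|grep time; python3 f.py;
```

```text
time_s: 11.9
[-1.5  0.2  0. ] [0. 0. 0.] F [0.3 1.8 0.4] T [-0.68  0.01  0.02]
time_s: 12.15
[-1.5  0.2 -1.5] [0.  0.  0.1] F [1. 1. 1.] T [-0.73  0.06 -0.01]
```

```bash
python3 -m crank '1 0 0 1.5 0 0 0;1 0 0 0 0 0 0'|grep time; python3 f.py; python3 -m crank '1 0 0 1.5 0 0 0;1 0 0 0 0 0 0'|grep time; python3 f.py;
```

```text
time_s: 12.4
[-1.6  0.4 -1.6] [ 0.  -0.   0.1] F [-1.4  1.2 -8.4] T [-0.77 -0.49  0.02]
time_s: 12.65
[-1.8  0.9 -1.8] [-0.  -0.1  0.2] F [ -4.3   0.8 -17.7] T [-0.61 -0.98 -0.  ]
```

```bash
cat > flag.py <<'E'
from h import *
def flag(im,c):
    h=cv2.cvtColor(im,cv2.COLOR_BGR2HSV);m=cv2.inRange(h,(0,120,100),(8,255,255))|cv2.inRange(h,(172,120,100),(180,255,255))
    x0,y0,x1,y1=(366,170,387,195) if c=="scene" else (245,165,268,200)
    w=np.zeros_like(m);w[y0:y1,x0:x1]=m[y0:y1,x0:x1];M=cv2.moments(w,True)
    return round(M["m10"]/M["m00"],2),round(M["m01"]/M["m00"],2),M["m00"]
ax=[]
for c in("scene","top"):
    print(c,"start",flag(cv2.imread(f"pics/{c}0.png"),c),"now",flag(grab_frame(c),c))
    d=[]
    for a in(0,.08): # pivot guess y=10,z=24: swing flag centre (54,46) towards +z
        v=np.array([44,22.]);r=np.array([v[0]*np.cos(a)-v[1]*np.sin(a),v[0]*np.sin(a)+v[1]*np.cos(a)])
        d.append(proj(c,place(CELL,slotpt([(0,10+r[0],24+r[1])])))[0])
    print(" expected at 0.08:",(d[1]-d[0]).round(2),"at",d[0].round(1))
E
python3 flag.py; python3 -m crank '0.1 0 0 0 0 0 0;0.1 0 0 0 0 0 0;0.1 0 0 0 0 0 0;0.1 0 0 0 0 0 0;0.1 0 0 0 0 0 0' ; python3 flag.py
```

```text
scene start (381.75, 178.93, 85.0) now (381.47, 178.67, 87.0)
 expected at 0.08: [-0.96 -0.28] at [380.2 181.6]
top start (255.38, 180.92, 61.0) now (255.81, 180.55, 74.0)
 expected at 0.08: [1.17 0.03] at [256.7 180.6]
time_s: 13.38
ee_pos: [571.8, 85.4, 120.1]
ee_rot: [-145.0, 0.0, -9.0]
force: [-0.0, -0.5, 0.6]
gripper_width: 41.0
gripper_force: 0.0
scene start (381.75, 178.93, 85.0) now (381.71, 178.92, 86.0)
 expected at 0.08: [-0.96 -0.28] at [380.2 181.6]
top start (255.38, 180.92, 61.0) now (255.47, 180.56, 72.0)
 expected at 0.08: [1.17 0.03] at [256.7 180.6]
```

```bash
python3 - <<'E'
from h import *
a0={c:cv2.imread(f"pics/{c}0.png") for c in CM}
for c,(x,y,w,h) in dict(scene=(369,172,15,20),top=(247,172,16,18)).items():
    n=np.mean([grab_frame(c).astype(float) for _ in range(3)],0)
    r=lambda i:(i[...,2].astype(float)-i[...,1]).clip(0)
    f=r(n)[y:y+h,x:x+w];g=r(a0[c])
    best=[]
    def err(p):
        M=np.float32([[1,0,p[0]],[0,1,p[1]]]);return (cv2.warpAffine(g,M,(640,400),flags=cv2.INTER_CUBIC)[y:y+h,x:x+w]-f).ravel()
    print(c,least_squares(err,[0,0],diff_step=.05,x_scale=.1).x.round(2))
    u=cv2.resize(n[y-8:y+h+8,x-8:x+w+8],None,fx=8,fy=8)
E
```

```text
scene [0. 0.]
top [0. 0.]
```

```bash
cat > flag2.py <<'E'
from h import *
for c,(x,y,w,h) in dict(scene=(369,172,15,20),top=(247,172,16,18)).items():
    n=np.mean([grab_frame(c).astype(float) for _ in range(3)],0)
    r=lambda i:(i[...,2].astype(float)-i[...,1]).clip(0)
    f=r(n)[y:y+h,x:x+w];g=r(cv2.imread(f"pics/{c}0.png"))
    G=np.arange(-3,3.01,.1)
    e=[(((cv2.warpAffine(g,np.float32([[1,0,i],[0,1,j]]),(640,400),flags=cv2.INTER_LINEAR)[y:y+h,x:x+w]-f)**2).mean()**.5,round(i,1),round(j,1)) for i in G for j in G]
    print(c,min(e))
E
python3 flag2.py
```

```text
scene (np.float64(2.8948869356799363), np.float64(0.0), np.float64(0.0))
top (np.float64(13.776013551921181), np.float64(0.0), np.float64(0.0))
```

The flag is back at its rest position, with zero shift in both views. The middle spacer is too thin, so the gap belongs to the thick one. I'll take the middle one back to the rack.

```bash
python3 -m crank '1 0 0 -2 0 0 0;1 0 0 0 0 0 0;1 0 0 0 0 0 0;1 0 0 0 0 0 0' 25; python3 f.py; python3 -m crank '1 0 0 -4 0 0 0;1 0 0 -10 0 0 0;1 0 0 -14 0 0 0;1 0 0 -16 0 0 0;1 0 0 -20 0 0 0;1 0 0 -30 0 0 0;1 0 0 -30 0 0 0;1 0 0 -10 0 0 0;1 0 0 0 0 0 0'; python3 f.py
```

```text
time_s: 14.58
ee_pos: [571.7, 83.9, 121.9]
ee_rot: [-145.0, -0.0, -9.0]
force: [-0.4, -1.3, 0.7]
gripper_width: 15.6
gripper_force: 25.0
[-1.6  0.2 -2.3] [0.  0.  0.1] F [-0.2  0.7 -1.4] T [-0.37 -0.   -0.02]
time_s: 15.7
ee_pos: [559.7, 7.7, 232.1]
ee_rot: [-145.0, -0.1, -9.0]
force: [1.0, -0.3, -1.1]
gripper_width: 15.7
gripper_force: 25.0
[-1.800e+00  1.000e-01  1.322e+02] [ 0. -0.  0.] F [1.  0.7 0.8] T [-0.41 -0.04  0.07]
```

```bash
python3 -m crank '1 0 0 -20 -8.7 0 0;1 0 0 -20 -8.7 0 0;1 0 0 -20 -8.8 0 0;1 0 0 -10 -8.8 0 0;1 0 0 0 0 0 -7.3;1 0 0 0 0 0 -7.3;1 0 0 0 0 0 -7.4;1 0 0 0 0 0 0'; python3 - <<'E'
from h import *
R=Ro.from_euler('xyz',[180,0,12.95],degrees=True)
print(rel([497,-242.7,250],R))
E
```

```text
time_s: 16.7
ee_pos: [554.7, -18.6, 293.7]
ee_rot: [-179.9, 0.1, 13.0]
force: [-0.1, -0.1, -0.7]
gripper_width: 15.8
gripper_force: 25.0
(array([-106.4,  205.5,   43.7]), array([-0.1,  0.1,  0. ]))
```

```bash
python3 -m crank '1 -16 30 0 0 0 0;1 -26 50 0 0 0 0;1 -26 50 0 0 0 0;1 -26 50 0 0 0 0;1 -12 25 20 0 0 0;1 0 0 23 0 0 0;1 0 0 0 0 0 0;1 0 0 0 0 0 0'; python3 - <<'E'
from h import *
R=Ro.from_euler('xyz',[180,0,12.95],degrees=True)
print(rel([497,-242.7,140],R))
E
```

```text
time_s: 17.7
ee_pos: [498.6, -242.7, 252.5]
ee_rot: [180.0, -0.0, 13.0]
force: [0.3, -0.8, -0.1]
gripper_width: 15.8
gripper_force: 25.0
(array([ -1.6,  -0.4, 112.5]), array([ 0., -0.,  0.]))
```

```bash
python3 -m crank '1 -1.6 -0.4 30 0 0 0;1 0 0 40 0 0 0;1 0 0 30 0 0 0;1 0 0 12 0 0 0;1 0 0 0 0 0 0;1 0 0 5 0 0 0;1 0 0 5 0 0 0;1 0 0 0 0 0 0'; python3 - <<'E'
from h import *
R=Ro.from_euler('xyz',[180,0,12.95],degrees=True)
print(rel([497,-242.7,105.2],R))
E
```

```text
time_s: 18.7
ee_pos: [496.4, -243.0, 129.9]
ee_rot: [180.0, 0.0, 13.0]
force: [0.1, 0.1, -0.1]
gripper_width: 15.9
gripper_force: 25.0
(array([ 0.6, -0.1, 24.7]), array([0. , 0. , 0.1]))
```

```bash
python3 -m crank '1 0.5 0 8 0 0 0;1 0 0 8 0 0 0;1 0 0 6 0 0 0;1 0 0 0 0 0 0';  python3 -m crank '1 0 0 1.5 0 0 0;1 0 0 1 0 0 0;1 0 0 0 0 0 0'
```

```text
time_s: 19.2
ee_pos: [496.6, -242.6, 107.2]
ee_rot: [-179.9, 0.1, 13.0]
force: [-0.3, 0.4, -0.7]
gripper_width: 15.5
gripper_force: 25.0
time_s: 19.58
ee_pos: [497.0, -242.9, 105.5]
ee_rot: [180.0, -0.0, 13.0]
force: [0.1, -0.0, -0.7]
gripper_width: 15.5
gripper_force: 25.0
```

```bash
python3 -m crank '0.1 0 0 0 0 0 0;0.1 0 0 0 0 0 0;0.1 0 0 0 0 0 0;0.1 0 0 -10 0 0 0;0.1 0 0 -35 0 0 0;0.1 0 0 -40 0 0 0;0.1 0 -31 0 0 0 0;0.1 0 -31 0 0 0 0;0.1 0 0 0 0 0 0'; python3 - <<'E'
from h import *
R=Ro.from_euler('xyz',[180,0,12.95],degrees=True)
print(rel([483,-182.4,105.2],R))
# where are the tabs, seen from the scene camera (bias-free comparison of red against start picture fits)
im=grab_frame("scene");cv2.imwrite("pics/scene_mid.png",im)
h=cv2.cvtColor(im,cv2.COLOR_BGR2HSV);h0=cv2.cvtColor(cv2.imread("pics/scene0.png"),cv2.COLOR_BGR2HSV)
for n,lo,hi in(("yellow",(20,120,100),(33,255,255)),("red",(0,150,100),(8,255,255)),("blue",(100,150,100),(120,255,255))):
    for q in(h0,h):
        m=cv2.inRange(q,lo,hi)[195:240,210:270];M=cv2.moments(m,True);print(n,round(M["m10"]/M["m00"]+210,2),round(M["m01"]/M["m00"]+195,2),M["m00"])
E
```

```text
time_s: 20.7
ee_pos: [482.7, -181.2, 191.4]
ee_rot: [180.0, -0.0, 13.1]
force: [-0.2, -0.3, -0.2]
gripper_width: 40.8
gripper_force: 0.0
(array([-0.1,  1.2, 86.2]), array([ 0. , -0. ,  0.2]))
yellow 239.75 219.37 235.0
yellow 239.03 219.99 231.0
red 257.22 210.02 190.0
red 257.24 209.95 191.0
blue 220.73 230.19 229.0
blue 220.78 230.24 231.0
```

The middle spacer is back in its slot, with the tab centroid within 1 px of the start. Now the thick one: the red tab at (257,210), in the rack.

```bash
python3 -m crank '0.1 0 1 20 0 0 0;0.1 0 0 30 0 0 0;0.1 0 0 26 0 0 0;0.1 0 0 10 0 0 0;0.1 0 0 0 0 0 0;1 0 0 0 0 0 0;1 0 0 0 0 0 0;1 0 0 0 0 0 0;1 0 0 0 0 0 0' 25; python3 -m crank '1 0 0 -5 0 0 0;1 0 0 -15 0 0 0;1 0 0 -40 0 0 0;1 0 0 -55 0 0 0;1 0 0 -50 0 0 0;1 0 0 -30 0 0 0;1 0 0 0 0 0 0'; python3 - <<'E'
from h import *
h=slotW((0,-11,91+97));print(h)
print(rel([h[0],h[1],300],slotR()))
E
```

```text
time_s: 21.88
ee_pos: [483.6, -183.4, 105.1]
ee_rot: [180.0, -0.1, 13.0]
force: [-0.6, 0.3, 3.8]
gripper_width: 15.8
gripper_force: 25.0
time_s: 22.75
ee_pos: [484.3, -183.9, 302.6]
ee_rot: [179.8, -0.3, 13.0]
force: [0.2, -0.4, -2.0]
gripper_width: 15.5
gripper_force: 24.9
[561.61551437  30.41236083 197.69124353]
(array([ 123.5, -191.4,    2.5]), array([34.7,  6.4, 21.5]))
```

```bash
python3 -m crank '1 20 -30 0 0 0 0;1 32 -50 0 0 0 0;1 32 -50 0 0 0 0;1 28 -42 0 0 0 0;1 12 -20 0 0 0 7.3;1 0 0 0 0 0 7.3;1 0 0 0 0 0 7.3;1 0 0 0 0 0 0'; python3 -m crank '1 0 0 0 8.7 0 0;1 0 0 0 8.7 0 0;1 0 0 0 8.8 0 0;1 0 0 0 8.8 0 0;1 0 0 0 0 0 0;1 0 0 0 0 0 0'; python3 - <<'E'
from h import *
print(rel(slotW((0,-11,91+97)),slotR()))
E
```

```text
time_s: 23.75
ee_pos: [560.1, 31.6, 297.8]
ee_rot: [180.0, 0.2, -8.8]
force: [0.1, 0.9, -1.3]
gripper_width: 15.4
gripper_force: 24.9
time_s: 24.5
ee_pos: [560.9, 31.7, 299.5]
ee_rot: [-145.1, -0.0, -8.8]
force: [0.3, 0.6, -0.3]
gripper_width: 16.1
gripper_force: 24.9
(array([ 0.8, 59.2, 82.9]), array([0.1, 0.1, 0.2]))
```

```bash
python3 -m crank '1 1 10 10 0 0 0;1 1 18 25 0 0 0;1 0 18 25 0 0 0;1 0 12 15 0 0 0;1 0 0 7 0 0 0;1 0 0 0 0 0 0;1 0 0 0 0 0 0'; python3 f.py; python3 -m crank '1 0 0 8 0 0 0;1 0 0 10 0 0 0;1 0 0 6 0 0 0;1 0 0 0 0 0 0' | grep time; python3 f.py
```

```text
time_s: 25.38
ee_pos: [563.4, 30.8, 200.1]
ee_rot: [-145.0, -0.1, -8.9]
force: [-0.9, -0.1, -1.4]
gripper_width: 15.6
gripper_force: 24.9
[-1.7  0.8 92.6] [ 0.  -0.   0.2] F [-0.9  1.   1. ] T [-0.48 -0.03  0.02]
time_s: 25.88
[-0.4  0.1 67. ] [-0.   0.2  0.1] F [-0.3  0.2  0.7] T [-0.49  0.03  0.01]
```

```bash
python3 -m crank '1 0.5 0 3 0 0 0;1 0 0 3 0 0 0;1 0 0 0 0 0 0'|grep time; python3 f.py;python3 -m crank '1 0 0 3 0 0 0;1 0 0 0 0 0 0'|grep time; python3 f.py; python3 -m crank '1 0 0 3 0 0 0;1 0 0 0 0 0 0'|grep time; python3 f.py; python3 -m crank '1 0 0 2 0 0 0;1 0 0 0 0 0 0'|grep time; python3 f.py
```

```text
time_s: 26.25
[-1.3  0.1 61.6] [0.  0.1 0.1] F [-0.4  1.1  1.1] T [-0.49  0.02 -0.  ]
time_s: 26.5
[-1.2  0.1 58.6] [0.  0.1 0.1] F [-0.6  0.1  1. ] T [-0.46 -0.03  0.02]
time_s: 26.75
[-1.2  0.1 55.5] [0.  0.1 0.1] F [-0.3 -0.   1. ] T [-0.5  -0.01  0.01]
time_s: 27.0
[-1.4  0.  53.6] [0.  0.1 0.1] F [0.3 0.7 1.3] T [-0.62  0.06  0.  ]
```

```bash
python3 -m crank '1 0 0 3 0 0 0;1 0 0 0 0 0 0'|grep time; python3 f.py;python3 -m crank '1 0 0 4 0 0 0;1 0 0 0 0 0 0'|grep time; python3 f.py; python3 -m crank '1 0 0 5 0 0 0;1 0 0 5 0 0 0;1 0 0 0 0 0 0'|grep time; python3 f.py
```

```text
time_s: 27.25
[-1.3  0.  50.5] [0.  0.1 0.1] F [0.  1.  1.2] T [-0.65  0.02  0.  ]
time_s: 27.5
[-1.2  0.1 46.4] [0.  0.1 0.1] F [-0.3  0.1  0.5] T [-0.6   0.02  0.05]
time_s: 27.88
[-1.   0.1 36.2] [-0.   0.1  0.1] F [0.6 1.1 2.3] T [-0.74 -0.06 -0.04]
```

Going in freely, so it fits. On towards the floor.

```bash
python3 -m crank '1 0 0 5 0 0 0;1 0 0 5 0 0 0;1 0 0 0 0 0 0'|grep time; python3 f.py; python3 -m crank '1 0 0 5 0 0 0;1 0 0 5 0 0 0;1 0 0 0 0 0 0'|grep time; python3 f.py; python3 -m crank '1 0 0 5 0 0 0;1 0 0 4 0 0 0;1 0 0 0 0 0 0'|grep time; python3 f.py; python3 -m crank '1 0 0 3 0 0 0;1 0 0 2 0 0 0;1 0 0 0 0 0 0'|grep time; python3 f.py
```

```text
time_s: 28.25
[-1.4  0.  26.4] [0.  0.1 0.1] F [0.1 1.3 1. ] T [-0.71  0.02  0.03]
time_s: 28.62
[-1.1  0.1 16.1] [-0.   0.1  0.1] F [-0.4  1.1  2.8] T [-0.76  0.11  0.02]
time_s: 29.0
[-1.2  0.2  7.3] [-0.   0.1  0.1] F [0.5 1.5 2.6] T [-0.76  0.15  0.04]
time_s: 29.38
[-1.4  0.2  2.6] [-0.   0.1  0.1] F [1.3 2.1 0.8] T [-0.68  0.04  0.05]
```

```bash
python3 -m crank '1 0 0 2 0 0 0;1 0 0 1 0 0 0;1 0 0 0 0 0 0'|grep time; python3 f.py; python3 -m crank '1 0 0 1.5 0 0 0;1 0 0 0 0 0 0'|grep time; python3 f.py;  python3 -m crank '1 0 0 1 0 0 0;1 0 0 0 0 0 0'|grep time; python3 f.py
```

```text
time_s: 29.75
[-1.5  0.2 -0.3] [-0.   0.1  0.1] F [0.4 1.5 0.6] T [-0.66  0.06  0.04]
time_s: 30.0
[-1.5  0.2 -1.6] [-0.   0.1  0.1] F [-0.3  0.9 -1.7] T [-0.57 -0.07  0.09]
time_s: 30.25
[-1.6  0.4 -1.7] [0.  0.1 0.2] F [-2.1  1.  -9.1] T [-0.77 -0.47  0.05]
```

```bash
python3 -m crank '1 0 0 1 0 0 0;1 0 0 0 0 0 0;0.1 0 0 0 0 0 0;0.1 0 0 0 0 0 0;0.1 0 0 0 0 0 0;0.1 0 0 0 0 0 0;0.1 0 0 0 0 0 0' |grep -E 'time|force|width'; python3 flag2.py; python3 -m crank '0.1 0 0 -15 0 0 0;0.1 0 0 -30 0 0 0;0.1 0 0 -40 0 0 0;0.1 0 0 -40 0 0 0;0.1 0 0 -40 0 0 0;0.1 0 0 0 0 0 0'; python3 flag2.py; python3 - <<'E'
from h import *
o=[]
for c,(x,y) in dict(scene=(200,150),top=(240,130)).items():
    w=200;o.append(cv2.resize(grab_frame(c)[y:y+130,x:x+w],None,fx=2 if 0 else 4,fy=4,interpolation=cv2.INTER_CUBIC)[:, :800])
cv2.imwrite("pics/end.png",cv2.resize(np.vstack(o),None,fx=.57,fy=.57,interpolation=cv2.INTER_AREA))
E
```

```text
time_s: 31.12
force: [0.4, 0.9, -0.1]
gripper_width: 40.9
gripper_force: 0.0
scene (np.float64(15.85403254372732), np.float64(-0.7), np.float64(-0.6))
top (np.float64(16.57095707384708), np.float64(0.7), np.float64(-0.1))
time_s: 32.17
ee_pos: [558.4, -10.9, 259.1]
ee_rot: [-145.1, -0.4, -9.0]
force: [-0.3, -1.0, -0.3]
gripper_width: 41.1
gripper_force: 0.0
scene (np.float64(15.736099624891466), np.float64(-0.7), np.float64(-0.6))
top (np.float64(18.349577406696735), np.float64(0.7), np.float64(-0.1))
```

View pics/end.png

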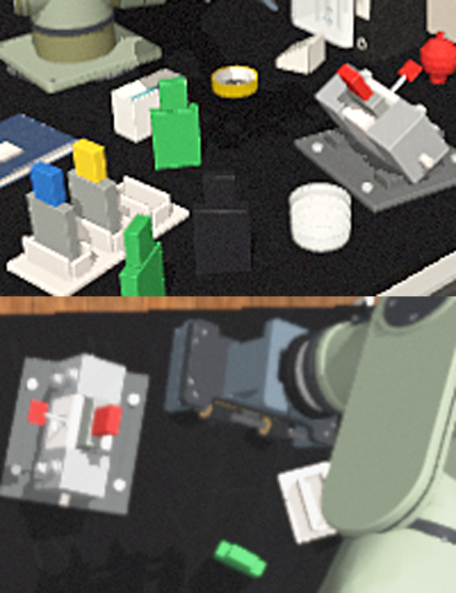

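The final view shows the red-tabbed spacer seated in the slot at (352,80). The flag is deflected by about (-0.7,-0.6) px, where about 1 px was expected. Blue (48,182) and yellow (90,160) stand upright in the rack, the dishes are in place, and the gripper is clear.

```bash
python3 -c "
from workcell import env
print(env.job_done())"
```

```text
the job is handed in; nothing more can be done
None
```

The thick (red-tab) spacer is the snug one: it is fully home in the slot with the telltale still deflected after release. The middle one proved too thin and is back upright in the rack, the thin one was never moved, and the job is handed in with no verdict shown.

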